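Rotate the screw stock in the lane rack

TASK

Restock the screw rack so that the older carton gets used first: bring the carton that was left at the back of the lane up to the front stop, set the fresh carton from the bench down flat in the lane behind it (do not drop it in), and slide the follower up until the row is snug. Leave the other things on the bench where they are.

Things in the scene. Friction and masses are not known exactly. Their poses are not given: they have to be found in the camera images.
- stock_rack: One-lane rack for screw cartons, fixed: grey steel tray 290 x 92 mm. Origin under its middle, on the bench; x runs along the lane from the front stop to the back, y across, z up. Lane floor at z = 5 mm. Wire rails along both sides leave 67 mm between them, tops at z = 17.5 mm. A carton stands in it with its 90 mm side along x; its sides rise above the rails and can be gripped across the lane.
- front_stop (a point): Middle of the inner face of the rack's front stop, at lane floor level (x = -125 mm, z = 5 mm in the rack's frame, same axes). Stop and card holder rise 32 mm above the bench. The centre of a carton standing against the stop is 45 mm further along the lane (rack x = -80 mm), that of a second one close behind it 135 mm (rack x = +10 mm).
- old_carton_center (a point): Centre of the older carton, a closed cardboard screw carton 60 mm wide (its x axis) x 90 mm long (its y axis) x 55 mm high (z), about 0.42 kg. It stands in the lane at the back, just in front of the follower, its long side along the lane.
- new_carton_center (a point): Centre of the fresh carton, same make and size as the older one (60 mm along its x axis, 90 mm along y, 55 mm high, about 0.42 kg). It stands upright on the open bench to the right of the rack (lower y), at some yaw, near a black battery pack of similar size. (The low brown block left of the rack, 30 mm high, is a sanding block and has no part in the job.)
- follower (a joint): Sliding follower: upright steel plate 58 mm wide, 59 mm high, across the lane behind the row. Value in m: 0 = right at the back (front face at x = +90 mm in the rack's frame), growing toward the front stop (face at x = 90 mm - value). Starts at 0 to 0.012; reads 0.035 when two cartons are snug at the stop. No spring: about 2 N of friction, it stays where it is left.
- follower_grip (a point): In the follower's black plastic grip, 84 mm above the bench: a block 24 mm wide across the lane, 20 mm along it, from z = 60 to 104 mm; this point is at its middle in plan, 13 mm behind the follower's front face. It can be pinched from above across the lane or pushed from behind.
- battery_pack: Bystander: black drill battery pack, 74 x 107 x 54 mm, origin at the middle of its underside.
- masking_tape: Bystander: roll of pale masking tape lying flat, 104 mm across, 25 mm high, origin at the middle of its underside.
- steel_tape: Bystander: yellow and black tape measure, 38 x 87 x 73 mm, origin at the middle of its underside.
- glue: Bystander: yellow glue bottle with orange nozzle, 53 x 65 x 222 mm, origin at the middle of its underside.
- paint_tin: Bystander: small round paint tin, 78 mm across, 77 mm high, origin at the middle of its underside.

How it is judged:
By the outcome, as a careful person would: the job done as asked, in the order asked, and still so for the second after the job is handed in, with the robot touching nothing.
It also fails if it takes over 58 s, if anything falls off the work surface, if the arm or the gripper's body presses on something with over 40 N, if the wrist force passes 120 N, or if a joint passes its speed limit or range.

ROBOT

A 6-joint arm with a two-finger parallel gripper is mounted at the origin on the work surface; the furniture and walls round the work are solid. World frame = base frame: x ahead of the robot, y to its left, z up, the work surface at z = 0. Lengths are in m, angles in rad, forces in N, time in s.
With the tool pointing down it reaches from about 0.35 to 0.875 m from the base axis. Payload 4.2 kg.
Tool frame: the origin (TCP) lies at the very end of the fingers, on their centre line; the grasp point (between the pads) lies 19 mm behind it; z points along the fingers, y is the line along which they close (so a half turn about z gives the same grasp; the last joint's range is limited). The gripper opens to 85 mm and grips with 20 to 120 N. Pads are 22 mm wide; open, the fingers measure 114 mm over their backs; the gripper's body (76 mm by 85 mm) begins 54 mm behind the grasp point. The pads swing forward as they close: fully open they stand 13 mm farther back than shut.
Start: joints at [1.444, 0.385, 0.008, 0, -1.194, -0.259], TCP at [0.235, 0.579, 0.231] pointing down, gripper open.
Joint ranges: [-3.14, 3.14], [-1.21, 2.06], [-1.07, 1.41], [-3.16, 2.05], [-2.99, -0.16], [-3.1, 3.1]. Speed limits (rad/s): [2.79, 2.79, 3.14, 3.14, 3.14, 3.14].

INTERFACE

Orientations are given as a rotation vector (axis times angle).
In Python, from workcell import arm gives the robot as it stands.
- The arm moves only by the tool move_arm, never from a script. Its argument "series" is a list of rows, each a list of 7 numbers: the turn, a rotation vector about the world's x, y, z in rad, then the shift along the world's x, y, z in mm, then the opening, from 0 (shut) to 1 (fully open). In form: [[wx, wy, wz, dx, dy, dz, claw], ...]. A call has 1 to 5 rows; each row is the pose to reach, as a shift and turn from the pose commanded when the call began; what a row does not reach only later rows make up. A row lasts 1/10 s, in which the tool goes at most 50 mm and 8.59 degrees, less where a joint would pass 70% of its speed; a pose out of reach is approached as far as the arm can. A call with a gripper value outside its range is refused whole. The fingers move at their own pace and stop on an object; "squeeze" is the grip in N (left out, the last holds). Time passes only in rows, so rows that repeat a pose let the fingers close. It gives the time, the measured TCP pose, the force, the opening and the grip force at its end, in the units of the state.
- arm.get_state(): the state, without advancing time (a new reading comes with each control period).
- arm.read_camera(name): name is "scene" or "top" or "wrist"; returns a dict with "frame" (384x512x3 uint8, red, green, blue), "depth" (384x512 float32, m along the optical axis (not along the pixel's ray), 0 where there is no reading), "fx", "fy", "cx", "cy" (pixels), "camera_from_world" (4x4, takes a point from world to camera coordinates). Camera axes: x right, y down, z forward; pixel columns grow to the right and rows downward; lengths in m; the calibration is good to about 2 mm. The wrist camera is an equidistant fisheye: a pixel r from the principal point sees the ray r / f radians off the axis. A picture is of the moment at which its call begins.
- arm.finish_job(): hands the job in; it is judged then, once.
The state is a dict: "clock": time; "q": joint angles; "joint_velocities": joint speeds; "effort": joint torques, N m; "ee_pos": TCP position; "eef_rot": TCP orientation; "ft_force": force on the tool from outside, world axes, zero at the start; "moment": the same for the moment, N m; "width": finger opening in m; "grasp_force": force on a finger pad.
Only numpy, scipy, OpenCV 4.12 (cv2) and the standard library are available. Lean on these libraries where they do the work, as an engineer would, in place of code of your own. Each camera call takes 0.05 s, during which the arm holds its last target. There are 200 camera calls.

## Working session

There is one attempt and no reset: what is moved stays moved. The work goes in short steps, Python scripts to look and compute and a tool call to move; the robot and the scene stay as the last step left them, time stands still between calls to the robot, and variables do not carry over. Pictures are saved under pics/ and viewed, at most 13 in all, crops included, and the job is handed in when it is done.

Besides the shell and the picture viewer there is one more tool, called as name(argument=value, ...) on one line, values as JSON. move_arm: Moves the arm, as the interface text tells. Its arguments: {"type":"object","properties":{"series":{"type":"array"},"squeeze":{"type":"number"}},"required":["series"]}

```bash
ls; mkdir -p pics; python3 - <<'E'
from workcell import arm
import cv2,numpy as np
for n in("scene","top"):
    c=arm.read_camera(n); np.savez(n+"0.npz",**c)
    cv2.imwrite(f"pics/{n}0.png",c["frame"][:,:,::-1])
    print(n,c["fx"],c["fy"],c["cx"],c["cy"],np.round(c["camera_from_world"],3).tolist())
print(arm.get_state())
E
```

```text
pics
scene 369.42172149338074 369.42172149338074 260.1943345622825 185.72609755100032 [[0.717, -0.697, -0.013, -0.331], [-0.404, -0.4, -0.823, 0.271], [0.568, 0.595, -0.568, 0.852], [0.0, 0.0, 0.0, 1.0]]
top 448.4606507804608 448.4606507804608 250.181465214198 196.4265961838205 [[-0.129, -0.992, -0.001, 0.063], [-0.971, 0.126, -0.202, 0.518], [0.2, -0.025, -0.979, 1.258], [0.0, 0.0, 0.0, 1.0]]
{'clock': 0.1, 'q': array([ 1.44361963e+00,  3.85502636e-01,  6.75988098e-03, -4.26138227e-04,
       -1.19397495e+00, -2.58616939e-01]), 'joint_velocities': array([-0.00011667, -0.00280224,  0.00105138,  0.00205474, -0.00048765,
        0.00055714]), 'effort': array([-6.35890028e-04, -3.93319523e+01,  1.88931137e+01,  4.19796869e+00,
       -2.56531071e-03,  2.02495215e-06]), 'ee_pos': array([0.23496556, 0.57859759, 0.23031738]), 'eef_rot': array([ 3.08137108e+00, -6.02121712e-01, -4.22364641e-04]), 'ft_force': array([ 0.00667714, -0.23028423,  0.01921381]), 'moment': array([ 0.02702996, -0.01342963,  0.02713991]), 'grasp_force': 0.0, 'width': 0.0853289797465295}
```

View pics/scene0.png

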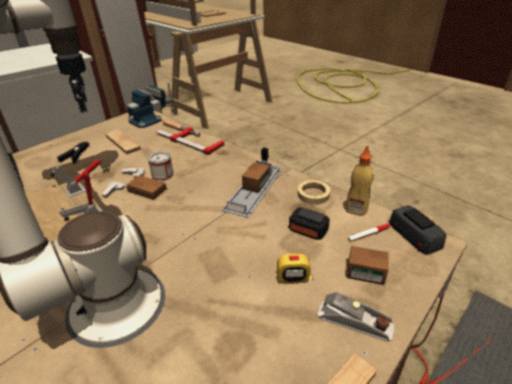

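View pics/top0.png

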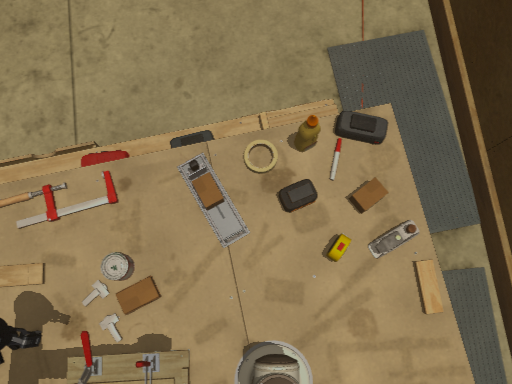

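The scene view shows the old carton in the rack at (255,175) and the follower grip at (265,155). The fresh carton is at (368,262) and the battery at (309,222). In the top view the rack runs from its back at (193,160) to the front at (233,240). There the old carton is at (207,192) and the fresh one at (369,195).

```bash
cat > h.py <<'E'
import cv2,numpy as np
def world(c):
    d=c["depth"].astype(float);v,u=np.mgrid[:d.shape[0],:d.shape[1]]
    p=np.stack([(u-c["cx"])/c["fx"]*d,(v-c["cy"])/c["fy"]*d,d],-1)
    T=np.linalg.inv(c["camera_from_world"]); return p@T[:3,:3].T+T[:3,3]
def rect(xy):
    (cx,cy),(w,h),a=cv2.minAreaRect((xy*1000).astype(np.float32))
    if w<h: w,h,a=h,w,a+90
    return f"c=({cx:.0f},{cy:.0f}) L={w:.0f} W={h:.0f} longaxis={(a+90)%180-90:.1f}deg"
def clean(m):
    m=cv2.morphologyEx(m.astype(np.uint8),cv2.MORPH_OPEN,np.ones((3,3)))
    n,l,s,_=cv2.connectedComponentsWithStats(m); return l==1+np.argmax(s[1:,4])
E
python3 - <<'E'
from h import *
W={}
rois={"top":{"old":(185,165,232,215),"new":(345,170,395,220),"bat":(270,170,325,220),"grip":(180,145,210,182)},
"scene":{"old":(235,155,280,200),"new":(340,240,395,290),"bat":(282,200,335,245),"grip":(255,140,275,172)}}
for n in("top","scene"):
    c=dict(np.load(n+"0.npz"));P=world(c);d=c["depth"]
    for k,(a,b,e,f) in rois[n].items():
        Q=P[b:f,a:e];z=Q[...,2]
        zt=np.percentile(z[z>.03],[50,90,98])
        lo,hi=(.045,.066) if k!="grip" else (.09,.12)
        m=(z>lo)&(z<hi)&(d[b:f,a:e]>0)
        m0=m.copy()
        if k!="grip": m=clean(m)
        print(n,k,np.round(zt,4),m.sum(),"zmed",np.round(np.median(z[m]),4),"mean",np.round(Q[m].mean(0)*1000), rect(Q[m][:,:2]))
    # rack: tray by height
    if n=="top":
        hsv=cv2.cvtColor(c["frame"],cv2.COLOR_RGB2HSV)
        g=((hsv[...,1]<60)&(hsv[...,2]>60))[145:255,170:260]
        g=clean(cv2.morphologyEx(g.astype(np.uint8),cv2.MORPH_CLOSE,np.ones((5,5))))
        # cast to z=.005..  via depth
        Q=P[145:255,170:260]; m=g&(Q[...,2]<.04); print("rack",m.sum(),rect(Q[m][:,:2]))
        big=cv2.resize(c["frame"][140:260,165:265],None,fx=5,fy=5,interpolation=cv2.INTER_CUBIC)
        cv2.imwrite("pics/rack.png",big[:,:,::-1])
E
```

```text
top old [0.0597 0.0647 0.1049] 626 zmed 0.0598 mean [556. 116.  59.] c=(557,116) L=92 W=61 longaxis=21.2deg
top new [0.0548 0.0584 0.0614] 632 zmed 0.055 mean [ 484. -352.   55.] c=(484,-353) L=90 W=61 longaxis=-59.6deg
top bat [0.0434 0.0556 0.059 ] 288 zmed 0.0536 mean [ 514. -150.   54.] c=(516,-152) L=75 W=39 longaxis=-73.4deg
top grip [0.0605 0.1038 0.107 ] 60 zmed 0.1028 mean [626. 145. 102.] c=(626,146) L=24 W=20 longaxis=-69.3deg
rack 1981 c=(540,109) L=292 W=93 longaxis=23.0deg
scene old [0.0588 0.0622 0.0824] 434 zmed 0.0594 mean [561. 116.  58.] c=(571,123) L=125 W=63 longaxis=21.9deg
scene new [0.0547 0.0566 0.0579] 804 zmed 0.0552 mean [ 480. -355.   55.] c=(483,-352) L=90 W=63 longaxis=-59.4deg
scene bat [0.0431 0.0551 0.0576] 265 zmed 0.0539 mean [ 511. -153.   53.] c=(515,-150) L=70 W=40 longaxis=-74.2deg
scene grip [0.0606 0.0977 0.1047] 49 zmed 0.0984 mean [623. 143.  98.] c=(625,145) L=23 W=21 longaxis=-62.6deg
```

View pics/rack.png

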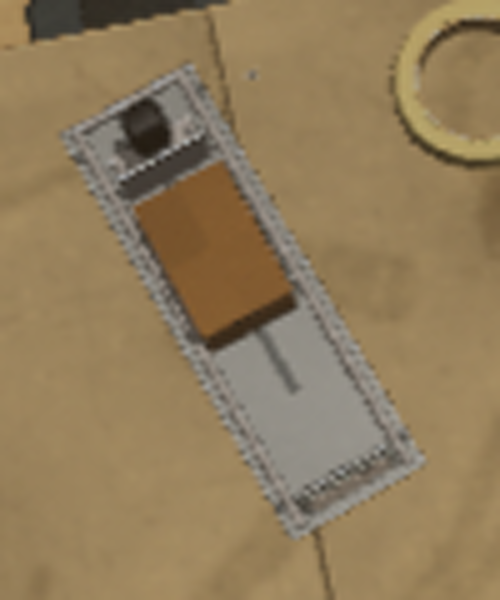

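The enlarged view shows the lane with its front stop at lower right (350,480), the carton at (215,255) and the follower grip at (148,125). The rack is at (540,109), axis 23°. The old carton is at rack x≈+18 and the follower at ≈9 mm. I'm now moving above the old carton.

move_arm(series=[[0,0,0.14,28,-41,0,1],[0,0,0.28,56,-82,0,1],[0,0,0.42,84,-123,0,1],[0,0,0.56,112,-164,0,1],[0,0,0.7,140,-205,0,1]], squeeze=30)

```text
clock: 0.6
ee_pos: [0.3752, 0.3728, 0.231]
eef_rot: [3.102, 0.497, -0.001]
ft_force: [0.5, 0.5, 0.5]
width: 0.0856
grasp_force: 0.0
```

move_arm(series=[[0,0,0.05,28,-40,0,1],[0,0,0.087,56,-80,0,1],[0,0,0.087,84,-120,0,1],[0,0,0.087,112,-160,0,1],[0,0,0.087,140,-200,0,1]])

```text
clock: 1.1
ee_pos: [0.5153, 0.1729, 0.2311]
eef_rot: [-3.079, -0.623, 0.001]
ft_force: [0.7, 0.7, -0.4]
width: 0.0854
grasp_force: 0.0
```

move_arm(series=[[0,0,0,20,-29,-30,1],[0,0,0,42,-58,-65,1],[0,0,0,42,-58,-100,1],[0,0,0,42,-58,-110,1],[0,0,0,42,-58,-110,1]])

```text
clock: 1.6
ee_pos: [0.5557, 0.1163, 0.1197]
eef_rot: [3.078, 0.622, -0.007]
ft_force: [0.6, -0.4, 1.0]
width: 0.0854
grasp_force: 0.0
```

```bash
python3 - <<'E'
from workcell import arm
import cv2,numpy as np
s=arm.get_state();print(s["clock"],s["q"],s["ee_pos"],s["eef_rot"],s["width"],s["ft_force"])
c=arm.read_camera("wrist");cv2.imwrite("pics/w1.png",c["frame"][:,:,::-1])
E
```

```text
1.6 [ 4.91706198e-01  3.95286995e-01 -2.82579771e-01 -1.18213826e-05
 -8.97291212e-01  1.47802522e+00] [0.55567846 0.11633834 0.11971508] [ 3.07807442  0.62223864 -0.00656234] 0.08538790868929054 [ 0.64752822 -0.40680581  0.95750612]
```

View pics/w1.png

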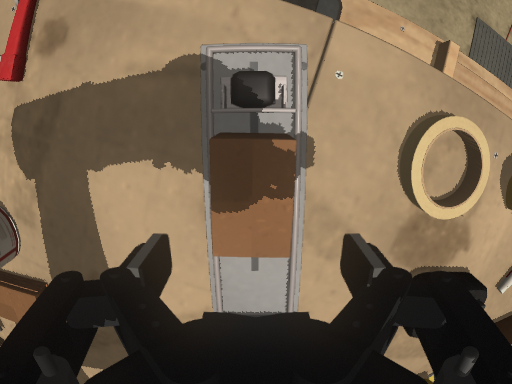

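The wrist view shows the carton (columns 210–297, rows 135–257) centred between the fingers (155 and 358), with the lane aligned to the tool. Next I descend and grip.

move_arm(series=[[0,0,0,0,0,-30,1],[0,0,0,0,0,-60,1],[0,0,0,0,0,-80,1],[0,0,0,0,0,-90,1],[0,0,0,0,0,-90,0.85]], squeeze=30)

```text
clock: 2.15
ee_pos: [0.557, 0.1176, 0.0318]
eef_rot: [3.079, 0.625, 0.001]
ft_force: [0.5, 0.0, -0.7]
width: 0.0739
grasp_force: 0.0
```

move_arm(series=[[0,0,0,0,0,0,0.6],[0,0,0,0,0,0,0.5],[0,0,0,0,0,0,0.5],[0,0,0,0,0,0,0.5],[0,0,0,0,0,0,0.5]])

```text
clock: 2.65
ee_pos: [0.5581, 0.1179, 0.0334]
eef_rot: [-3.078, -0.624, -0.007]
ft_force: [-2.3, 3.9, 7.2]
width: 0.0596
grasp_force: 35.7
```

move_arm(series=[[0,0,0,0,0,2,0.5],[0,0,0,-14,-6,2,0.5],[0,0,0,-32,-13.6,2,0.5],[0,0,0,-51,-21.6,2,0.5],[0,0,0,-64,-27.2,2,0.5]])

```text
clock: 3.15
ee_pos: [0.4921, 0.089, 0.0334]
eef_rot: [-3.079, -0.622, -0.001]
ft_force: [1.0, 0.5, -2.6]
width: 0.0592
grasp_force: 34.6
```

move_arm(series=[[0,0,0,-9,-3.8,0,0.5],[0,0,0,-16,-6.8,0,0.5],[0,0,0,-19,-8,0,0.5],[0,0,0,-20,-8.5,0,0.5],[0,0,0,-20,-8.5,0,0.5]])

```text
clock: 3.65
ee_pos: [0.4729, 0.0811, 0.0334]
eef_rot: [3.079, 0.623, -0.0]
ft_force: [-0.4, 0.0, -0.8]
width: 0.0596
grasp_force: 34.8
```

move_arm(series=[[0,0,0,-1.8,-0.8,-1,0.5],[0,0,0,-3.7,-1.6,-2,0.5],[0,0,0,-4.2,-1.8,-2,0.5],[0,0,0,-4.6,-2.0,-2,0.5],[0,0,0,-4.6,-2.0,-2,0.5]])

```text
clock: 4.15
ee_pos: [0.4729, 0.0812, 0.0334]
eef_rot: [-3.077, -0.626, -0.016]
ft_force: [4.8, 1.2, 4.6]
width: 0.0591
grasp_force: 35.5
```

move_arm(series=[[0,0,0,-0.5,-0.2,0,0.5],[0,0,0,-0.9,-0.4,0,0.5],[0,0,0,-0.9,-0.4,0,0.5]])

```text
clock: 4.45
ee_pos: [0.4722, 0.081, 0.0335]
eef_rot: [-3.077, -0.626, -0.017]
ft_force: [4.5, 1.2, 5.4]
width: 0.0596
grasp_force: 35.5
```

```bash
python3 - <<'E'
from workcell import arm
from h import *
a=arm.read_camera("scene");w=arm.read_camera("wrist")
np.savez("w2.npz",**w)
x=cv2.resize(a["frame"][150:225,210:300],(600,500),interpolation=cv2.INTER_CUBIC)
y=w["frame"][100:384,150:350]
cv2.imwrite("pics/s2.png",np.hstack([x[:,50:450],cv2.resize(y,(352,500))])[:,:,::-1])
E
```

```text
(no output)
```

View pics/s2.png

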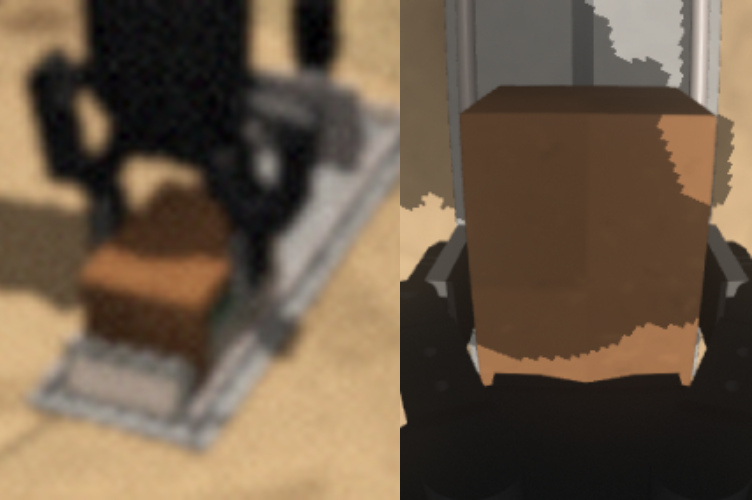

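The left part shows the carton upright at the stop's card holder, near (130,360), and the right part shows it square in the lane. I'll press a little more to confirm contact, then release and rise.

move_arm(series=[[0,0,0,-1.8,-0.8,0,0.5],[0,0,0,-3.7,-1.6,0,0.5],[0,0,0,-3.7,-1.6,0,0.5]])

```text
clock: 4.85
ee_pos: [0.4683, 0.0794, 0.0335]
eef_rot: [-3.077, -0.626, -0.016]
ft_force: [5.2, 2.2, 5.1]
width: 0.0593
grasp_force: 35.5
```

move_arm(series=[[0,0,0,0,0,0,0.8],[0,0,0,5,2,0,1],[0,0,0,7,3,0,1],[0,0,0,7,3,40,1],[0,0,0,7,3,85,1]])

```text
clock: 5.35
ee_pos: [0.469, 0.0792, 0.1153]
eef_rot: [3.077, 0.622, -0.011]
ft_force: [0.9, 0.6, -0.0]
width: 0.0854
grasp_force: 0.0
```

move_arm(series=[[0,0,-0.14,0,-45,15,1],[0,0,-0.28,0,-90,25,1],[0,0,-0.42,0,-135,35,1],[0,0,-0.56,0,-180,35,1],[0,0,-0.7,0,-225,35,1]])

```text
clock: 5.85
ee_pos: [0.4701, -0.1466, 0.1515]
eef_rot: [-3.105, 0.48, 0.0]
ft_force: [1.5, -0.6, 0.2]
width: 0.0853
grasp_force: 0.0
```

```bash
python3 - <<'E'
from workcell import arm
from h import *
c=arm.read_camera("top");P=world(c)
def m(n,a,b,e,f,lo,hi):
    Q=P[b:f,a:e];z=Q[...,2];k=(z>lo)&(z<hi)
    if k.sum()>100:k=clean(k)
    x=Q[k][:,:2]; u=np.array([.9205,.3907]);r=(x-[.540,.109])@u*1000;l=(x-[.540,.109])@[-.3907,.9205]*1000
    print(n,k.sum(),rect(x),"rack x",np.round(np.percentile(r,[1,50,99]),1),"lat",np.round(np.percentile(l,[1,50,99]),1))
m("old",195,180,250,250,.048,.066); m("grip",180,145,210,182,.09,.12); m("new",345,170,395,220,.045,.066)
# stop: points 20..40mm high at rack front
u=np.array([.9205,.3907]);X=(P[...,:2]-[.540,.109]);r=X@u*1000;l=X@[-.3907,.9205]*1000
k=(abs(l)<30)&(r>-150)&(r<-100)&(P[...,2]>.024)&(P[...,2]<.04)
print("stop",k.sum(),np.percentile(r[k],[2,50,98]))
for nm,kk in(("rackfront",(abs(l)<30)&(r<-110)&(r>-160)&(P[...,2]>.003)),("back",(abs(l)<30)&(r>110)&(r<160)&(P[...,2]>.003))): print(nm,np.percentile(r[kk],[1,99]))
cv2.imwrite("pics/t3.png",cv2.resize(c["frame"][130:260,165:300],None,fx=4,fy=4)[:,:,::-1])
s=arm.get_state();print(s["clock"],s["ee_pos"],s["eef_rot"],s["q"])
E
```

```text
old 436 c=(468,79) L=90 W=55 longaxis=21.7deg rack x [-122.8  -78.3  -34.9] lat [-23.3   6.6  27.4]
grip 58 c=(627,146) L=23 W=20 longaxis=-63.8deg rack x [ 84.4  92.8 103.2] lat [-11.8   0.1  11.5]
new 635 c=(484,-353) L=92 W=61 longaxis=-58.8deg rack x [-263.8 -232.  -200.5] lat [-448.5 -402.2 -358.2]
stop 35 [-135.67316355 -129.90082782 -122.88977547]
rackfront [-159.40592823 -110.50846358]
back [110.57568767 157.91264166]
5.9 [ 0.46961106 -0.15127549  0.1510981 ] [ 3.10100184e+00 -4.94124075e-01 -1.99954359e-03] [ 0.01898576  0.24166571 -0.42395616  0.00155187 -0.90668738  1.23482323]
```

View pics/t3.png

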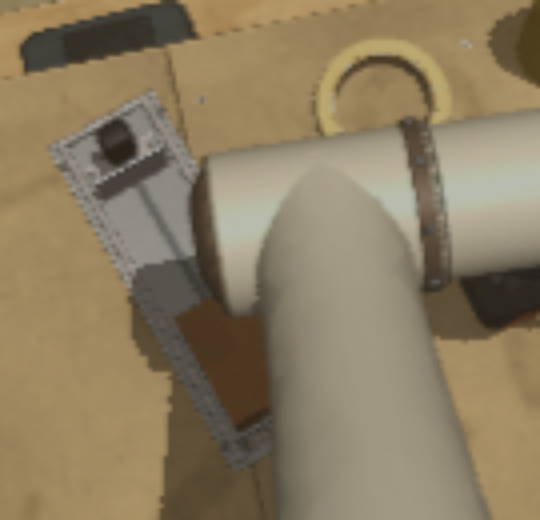

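The crop shows the old carton in the lane against the front at (240,370), partly hidden by the arm, with the follower untouched. Measured rack x is -78±2, so any last millimetre will be closed when the row is pushed snug. Next is the fresh carton.

move_arm(series=[[0,0,-0.14,3,-45,0,1],[0,0,-0.28,6,-90,0,1],[0,0,-0.42,10,-135,0,1],[0,0,-0.56,14,-180,0,1],[0,0,-0.7,14,-202,-10,1]])

```text
clock: 6.4
ee_pos: [0.4851, -0.3506, 0.1416]
eef_rot: [2.75, -1.518, 0.003]
ft_force: [-0.4, 0.7, 0.1]
width: 0.0851
grasp_force: 0.0
```

move_arm(series=[[0,0,-0.02,0,0,-10,1],[0,0,-0.02,0,0,-20,1],[0,0,-0.02,0,0,-20,1]])

```text
clock: 6.7
ee_pos: [0.4831, -0.3454, 0.1191]
eef_rot: [2.742, -1.533, -0.008]
ft_force: [0.6, 0.2, 0.8]
width: 0.0851
grasp_force: 0.0
```

```bash
python3 - <<'E'
from workcell import arm
from h import *
s=arm.get_state();print(s["clock"],s["ee_pos"],s["eef_rot"])
c=arm.read_camera("wrist");cv2.imwrite("pics/w4.png",c["frame"][:,:,::-1])
# fisheye rays + depth -> world
v,u=np.mgrid[:384,:512];dx=(u-c["cx"])/c["fx"];dy=(v-c["cy"])/c["fy"];t=np.hypot(dx,dy)+1e-9
d=c["depth"];p=np.stack([np.tan(t)*dx/t*d,np.tan(t)*dy/t*d,d],-1)
T=np.linalg.inv(c["camera_from_world"]);P=p@T[:3,:3].T+T[:3,3]
m=(P[...,2]>.05)&(P[...,2]<.062)&(t<1.2)&(d>0)&(np.hypot(P[...,0]-.484,P[...,1]+.353)<.075)
m=clean(m);print(m.sum(),"z",np.median(P[m][:,2]),rect(P[m][:,:2]))
E
```

```text
6.7 [ 0.48312416 -0.34544484  0.11907457] [ 2.74211688 -1.53278177 -0.00793899]
9597 z 0.055247394110253034 c=(485,-352) L=90 W=61 longaxis=-59.6deg
```

View pics/w4.png

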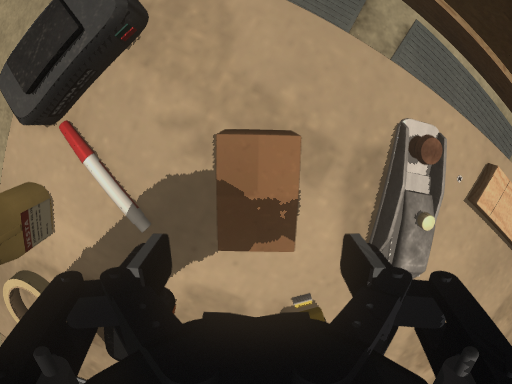

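The carton is centred between the fingers, at columns 215–300 against fingers at 158/357, and its yaw matches within 1°. The plane at (410,200) is clear of the right finger. Correction is (+2, -7) mm, then descend.

move_arm(series=[[0,0,-0.02,2,-7,0,1],[0,0,-0.02,2,-7,-35,1],[0,0,-0.02,2,-7,-70,1],[0,0,-0.02,2,-7,-88,1],[0,0,-0.02,2,-7,-94,1]])

```text
clock: 7.25
ee_pos: [0.4859, -0.3532, 0.0257]
eef_rot: [2.726, -1.562, -0.005]
ft_force: [-0.2, -0.6, -0.2]
width: 0.0854
grasp_force: 0.0
```

move_arm(series=[[0,0,0,0,0,0,0.8],[0,0,0,0,0,0,0.5],[0,0,0,0,0,0,0.5],[0,0,0,0,0,0,0.5],[0,0,0,0,0,0,0.5]], squeeze=50)

```text
clock: 7.75
ee_pos: [0.4877, -0.3544, 0.0292]
eef_rot: [-2.726, 1.562, -0.005]
ft_force: [0.1, 1.3, 6.3]
width: 0.0591
grasp_force: 58.8
```

move_arm(series=[[0,0,0,0,0,15,0.5],[0,0,0,0,0,45,0.5],[0,0,0,0,0,85,0.5],[0,0,0.1,2,15,100,0.5],[0,0,0.22,8,50,100,0.5]])

```text
clock: 8.25
ee_pos: [0.4954, -0.3054, 0.1294]
eef_rot: [-2.88, 1.253, -0.008]
ft_force: [0.7, 1.2, -5.6]
width: 0.0589
grasp_force: 57.4
```

move_arm(series=[[0,0,0.12,7,42,0,0.5],[0,0,0.24,14,84,0,0.5],[0,0,0.36,21,126,0,0.5],[0,0,0.48,28,168,0,0.5],[0,0,0.6,35,210,0,0.5]])

```text
clock: 8.75
ee_pos: [0.5281, -0.0921, 0.126]
eef_rot: [-3.122, 0.341, 0.004]
ft_force: [1.8, -0.2, -5.8]
width: 0.059
grasp_force: 57.4
```

move_arm(series=[[0,0,0.13,8,44,0,0.5],[0,0,0.26,16,88,0,0.5],[0,0,0.39,22,132,0,0.5],[0,0,0.51,28,172,0,0.5],[0,0,0.58,32,200,0,0.5]])

```text
clock: 9.25
ee_pos: [0.5605, 0.1085, 0.1259]
eef_rot: [-3.089, -0.568, 0.004]
ft_force: [0.2, -0.9, -5.1]
width: 0.0591
grasp_force: 57.4
```

move_arm(series=[[0,0,0.041,0,10,-15,0.5],[0,0,0.041,0,10,-25,0.5],[0,0,0.041,0,10,-25,0.5],[0,0,0.041,0,10,-25,0.5]])

```text
clock: 9.65
ee_pos: [0.5608, 0.115, 0.1016]
eef_rot: [3.079, 0.621, -0.003]
ft_force: [0.3, -0.1, -4.8]
width: 0.0589
grasp_force: 57.3
```

```bash
python3 - <<'E'
from workcell import arm
from h import *
s=arm.get_state();print(s["clock"],s["ee_pos"],s["eef_rot"],s["width"],s["grasp_force"])
c=arm.read_camera("wrist");np.savez("w5.npz",**c)
cv2.imwrite("pics/w5.png",c["frame"][:,:,::-1])
E
```

```text
9.65 [0.56084151 0.11500127 0.10159771] [ 3.07892892  0.62144793 -0.00332781] 0.058852756734362445 57.30387210845947
```

View pics/w5.png

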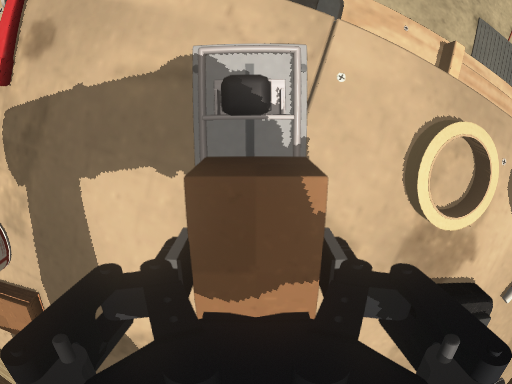

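The wrist view shows the carton held level over the lane (columns 187–327). The lane centre is about column 250, so the carton sits slightly right. I'll work out the exact lateral shift from the depth points.

```bash
python3 - <<'E'
from h import *
c=dict(np.load("w5.npz"));print(c["cx"],c["cy"],c["fx"])
v,u=np.mgrid[:384,:512];dx=(u-c["cx"])/c["fx"];dy=(v-c["cy"])/c["fy"];t=np.hypot(dx,dy)+1e-9
d=c["depth"];p=np.stack([np.tan(t)*dx/t*d,np.tan(t)*dy/t*d,d],-1)
T=np.linalg.inv(c["camera_from_world"]);P=p@T[:3,:3].T+T[:3,3]
X=P[...,:2]-[.540,.109];r=X@[.9205,.3907]*1000;l=X@[-.3907,.9205]*1000;z=P[...,2]*1000
def s(n,m):print(n,m.sum(),"lat",np.round(np.percentile(l[m],[1,99]),1),"r",np.round(np.percentile(r[m],[1,99]),1),"z",np.round(np.percentile(z[m],[5,50,95]),1))
b=(d>0)&(t<1.3)
ct=b&(z>110)&(z<140)&(u>185)&(u<330)&(v>160)&(v<325)
s("carton",ct);print(rect(P[ct][:,:2]))
s("carton mid",ct&(abs(r-40)<15))
s("carton lower face",b&(u>185)&(u<330)&(v>158)&(v<172))
s("plate",b&(z>55)&(z<62)&(v<150)&(abs(l)<45)); s("grip",b&(z>95)&(z<108)&(v<150)&(abs(l)<30))
for a in(75,120,140):
  for nm,(i,j) in{"rail":(13,23)}.items():
    m=b&(z>i)&(z<j)&(abs(r-a)<6)&(abs(l)<60);s(f"rail@{a}",m); print("  inner",[round(float(q),1) for q in(l[m&(l<0)].max(),l[m&(l>0)].min())] if m.any() else "")
m=b&(z<12)&(z>2)&(abs(l)<60)&(r>70)&(r<135);s("tray",m)
E
```

```text
255.6324021759708 190.56941281158564 297.3186396354542
carton 20112 lat [-33.6  25.6] r [-6.  62.2] z [125.4 127.7 128.9]
c=(565,114) L=74 W=70 longaxis=22.9deg
carton mid 9267 lat [-34.8  25.6] r [25.3 54.7] z [126.6 127.7 128.8]
carton lower face 1864 lat [-65.5  54.2] r [39.  62.4] z [  0.2 101.5 118.5]
plate 408 lat [-27.2  28.7] r [82.7 85.7] z [58.2 59.2 60.3]
grip 1919 lat [-10.6  12.4] r [ 85.8 105.4] z [100.2 103.5 105.2]
rail@75 235 lat [-38.2  39.7] r [69.1 80.9] z [15.6 17.3 18.5]
  inner [-32.7, 34.1]
rail@120 233 lat [-37.9  39.7] r [114.1 125.9] z [15.5 17.3 18.7]
  inner [-32.5, 34.2]
rail@140 688 lat [-37.2  38.8] r [134.  139.5] z [15.5 17.2 18.6]
  inner [-0.1, 0.6]
tray 5200 lat [-44.5  46.1] r [ 70.5 134.6] z [4.2 5.4 9.3]
```

Lane centre is at +0.8 mm lateral and the carton at -4.3, so shift by (+2.6, +6.6) mm. The carton bottom is at z≈73, which leaves 67–68 mm of descent.

move_arm(series=[[0,0,0,2.6,6.6,0,0.5],[0,0,0,2.6,6.6,0,0.5],[0,0,0,2.6,6.6,-20,0.5],[0,0,0,2.6,6.6,-36,0.5],[0,0,0,2.6,6.6,-44,0.5]])

```text
clock: 10.2
ee_pos: [0.5635, 0.1223, 0.0573]
eef_rot: [3.079, 0.623, -0.003]
ft_force: [-0.5, -0.2, -5.7]
width: 0.0591
grasp_force: 57.3
```

```bash
python3 - <<'E'
from workcell import arm
from h import *
s=arm.get_state();print(s["clock"],s["ee_pos"],s["eef_rot"])
c=arm.read_camera("wrist")
v,u=np.mgrid[:384,:512];dx=(u-c["cx"])/c["fx"];dy=(v-c["cy"])/c["fy"];t=np.hypot(dx,dy)+1e-9
d=c["depth"];p=np.stack([np.tan(t)*dx/t*d,np.tan(t)*dy/t*d,d],-1)
T=np.linalg.inv(c["camera_from_world"]);P=p@T[:3,:3].T+T[:3,3]
X=P[...,:2]-[.540,.109];r=X@[.9205,.3907]*1000;l=X@[-.3907,.9205]*1000;z=P[...,2]*1000
b=(d>0)&(t<1.3);m=b&(z>75)&(z<95)&(u>185)&(u<330)&(v>160)&(v<325)&(abs(r-40)<15)
print("carton",np.percentile(l[m],[1,99]),np.median(z[m]))
m=b&(z>13)&(z<23)&(abs(r-100)<26)&(abs(l)<60);print("lane",l[m&(l<0)].max(),l[m&(l>0)].min())
E
```

```text
10.2 [0.56347175 0.12225017 0.05725961] [ 3.07894876e+00  6.22887691e-01 -2.97354912e-03]
carton [-28.21408948  31.28480272] 83.41462359493309
lane -21.697626616421584 23.347683126112074
```

move_arm(series=[[0,0,0,0,0,-9,0.5],[0,0,0,0,0,-16,0.5],[0,0,0,0,0,-20,0.5],[0,0,0,0,0,-22,0.5],[0,0,0,0,0,-22,0.5]])

```text
clock: 10.75
ee_pos: [0.5641, 0.1226, 0.0362]
eef_rot: [3.079, 0.624, -0.0]
ft_force: [0.7, 0.4, -6.0]
width: 0.059
grasp_force: 57.5
```

move_arm(series=[[0,0,0,0,0,-1,0.5],[0,0,0,0,0,-2,0.5],[0,0,0,0,0,-2,0.5]])

```text
clock: 11.05
ee_pos: [0.5641, 0.1227, 0.0344]
eef_rot: [-3.079, -0.624, -0.0]
ft_force: [-0.6, 0.3, -4.7]
width: 0.0587
grasp_force: 57.5
```

move_arm(series=[[0,0,0,0,0,-0.7,0.5],[0,0,0,0,0,-1.3,0.5],[0,0,0,0,0,-1.3,0.5]])

```text
clock: 11.35
ee_pos: [0.5642, 0.1227, 0.0342]
eef_rot: [3.079, 0.624, 0.001]
ft_force: [-3.7, -0.1, 4.6]
width: 0.0589
grasp_force: 58.6
```

Firm contact with the floor (weight gone, light push-back). Now I release, rise and go to the follower grip.

move_arm(series=[[0,0,0,0,0,1,0.7],[0,0,0,0,0,1,1],[0,0,0,0,0,1,1],[0,0,0,0,0,40,1],[0,0,0,0,0,85,1]])

```text
clock: 11.85
ee_pos: [0.5634, 0.1222, 0.1173]
eef_rot: [3.078, 0.624, -0.006]
ft_force: [1.2, 0.9, 1.2]
width: 0.0854
grasp_force: 0.0
```

move_arm(series=[[0,0,0,0,0,20,1],[0,0,0,25,9,20,1],[0,0,0,50,18,20,1],[0,0,0,63,24,20,1],[0,0,0,63,24,20,1]])

```text
clock: 12.35
ee_pos: [0.629, 0.1474, 0.1379]
eef_rot: [3.079, 0.624, 0.003]
ft_force: [-0.6, -0.2, -0.1]
width: 0.0851
grasp_force: 0.0
```

```bash
python3 - <<'E'
from workcell import arm
from h import *
s=arm.get_state();print(s["clock"],s["ee_pos"],s["eef_rot"])
c=arm.read_camera("top");P=world(c)
X=P[...,:2]-[.540,.109];r=X@[.9205,.3907]*1000;l=X@[-.3907,.9205]*1000;z=P[...,2]*1000
f=(abs(l)<32)&(abs(r)<130)&(z>50)&(z<70)
for a in range(-120,90,15):
    m=f&(abs(r-a)<7);print(a,m.sum(),np.round(np.median(z[m]),1) if m.any() else "",end="; ")
cv2.imwrite("pics/t6.png",cv2.resize(c["frame"][130:260,165:300],None,fx=4,fy=4)[:,:,::-1])
E
```

```text
12.35 [0.62899049 0.14740065 0.13785112] [3.07892975e+00 6.24264809e-01 2.92734233e-03]
-120 80 60.6; -105 98 60.6; -90 99 60.2; -75 97 59.8; -60 99 60.4; -45 101 59.9; -30 28 58.7; -15 101 60.0; 0 99 60.2; 15 97 60.3; 30 95 59.6; 45 96 60.3; 60 92 59.7; 75 7 52.9;
```

View pics/t6.png

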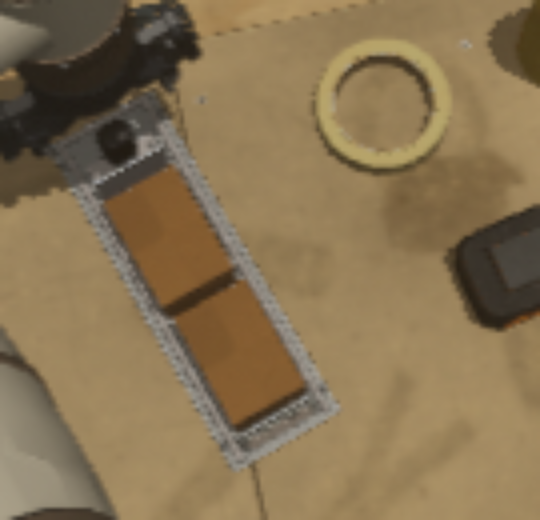

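Both cartons sit flat in the lane, with tops at z≈60 along the whole row: the new one at (168,238), the old one at (240,350), the grip at (115,140). Next I pinch the follower grip.

move_arm(series=[[0,0,0,-1,0,-25,1],[0,0,0,-1,0,-45,1],[0,0,0,-1,0,-60,1],[0,0,0,-1,0,-60,0.6],[0,0,0,-1,0,-60,0.2]], squeeze=30)

```text
clock: 12.9
ee_pos: [0.626, 0.1465, 0.0785]
eef_rot: [3.079, 0.624, 0.0]
ft_force: [0.4, 0.5, 0.6]
width: 0.0593
grasp_force: 0.0
```

move_arm(series=[[0,0,0,0,0,0,0.1],[0,0,0,0,0,0,0.1],[0,0,0,0,0,0,0.1],[0,0,0,0,0,0,0.1],[0,0,0,0,0,0,0.1]])

```text
clock: 13.4
ee_pos: [0.6265, 0.1479, 0.0795]
eef_rot: [-3.078, -0.625, -0.004]
ft_force: [-3.9, 5.4, 4.7]
width: 0.0234
grasp_force: 33.3
```

move_arm(series=[[0,0,0,-3.7,-1.6,0,0.1],[0,0,0,-7.4,-3.1,0,0.1],[0,0,0,-11,-4.7,0,0.1],[0,0,0,-14.7,-6.3,0,0.1],[0,0,0,-18.4,-7.8,0,0.1]])

```text
clock: 13.9
ee_pos: [0.6104, 0.141, 0.0795]
eef_rot: [-3.076, -0.625, -0.013]
ft_force: [4.6, 5.9, -0.7]
width: 0.0236
grasp_force: 32.6
```

move_arm(series=[[0,0,0,-0.9,-0.4,0,0.1],[0,0,0,-1.8,-0.8,0,0.1],[0,0,0,-2.8,-1.2,0,0.1],[0,0,0,-3.7,-1.6,0,0.1],[0,0,0,-3.7,-1.6,0,0.1]])

```text
clock: 14.4
ee_pos: [0.6068, 0.1395, 0.0795]
eef_rot: [-3.076, -0.625, -0.012]
ft_force: [2.0, 5.7, 0.9]
width: 0.0236
grasp_force: 32.7
```

move_arm(series=[[0,0,0,-0.9,-0.4,0,0.1],[0,0,0,-1.8,-0.8,0,0.1],[0,0,0,-2.8,-1.2,0,0.1],[0,0,0,-2.8,-1.2,0,0.1]])

```text
clock: 14.8
ee_pos: [0.604, 0.1383, 0.0795]
eef_rot: [-3.076, -0.625, -0.012]
ft_force: [2.3, 6.3, 1.2]
width: 0.0231
grasp_force: 32.7
```

move_arm(series=[[0,0,0,-0.9,-0.4,0,0.1],[0,0,0,-1.8,-0.8,0,0.1],[0,0,0,-1.8,-0.8,0,0.1]])

```text
clock: 15.1
ee_pos: [0.6029, 0.1378, 0.0795]
eef_rot: [-3.076, -0.625, -0.015]
ft_force: [4.8, 7.0, -0.3]
width: 0.0235
grasp_force: 32.5
```

move_arm(series=[[0,0,0,-0.9,-0.4,0,0.1],[0,0,0,-1.8,-0.8,0,0.1],[0,0,0,-1.8,-0.8,0,0.1]])

```text
clock: 15.4
ee_pos: [0.6013, 0.1372, 0.0795]
eef_rot: [-3.076, -0.626, -0.016]
ft_force: [4.3, 6.2, -0.7]
width: 0.0234
grasp_force: 32.5
```

move_arm(series=[[0,0,0,-0.9,-0.4,0,0.1],[0,0,0,-1.8,-0.8,0,0.1],[0,0,0,-1.8,-0.8,0,0.1]])

```text
clock: 15.7
ee_pos: [0.5996, 0.1364, 0.0795]
eef_rot: [-3.076, -0.626, -0.016]
ft_force: [4.6, 7.4, -2.0]
width: 0.0239
grasp_force: 32.5
```

move_arm(series=[[0,0,0,-0.9,-0.4,0,0.1],[0,0,0,-1.8,-0.8,0,0.1],[0,0,0,-1.8,-0.8,0,0.1]])

```text
clock: 16.0
ee_pos: [0.5996, 0.1364, 0.0795]
eef_rot: [-3.075, -0.626, -0.023]
ft_force: [8.9, 7.6, -4.2]
width: 0.0233
grasp_force: 32.0
```

```bash
python3 - <<'E'
from workcell import arm
from h import *
s=arm.get_state();print(s["clock"],s["ee_pos"],s["ft_force"])
c=arm.read_camera("top");P=world(c)
X=P[...,:2]-[.540,.109];r=X@[.9205,.3907]*1000;l=X@[-.3907,.9205]*1000;z=P[...,2]*1000
m=(abs(l)<25)&(z>55)&(z<65)&(abs(r)<130)
print("row",np.percentile(r[m],[.5,99.5]),"dark gap hist",np.histogram(r[m],np.arange(-130,80,6))[0])
m=(abs(l)<30)&(r>-150)&(r<-112)&(z>24)&(z<40);print("stop",np.percentile(r[m],[2,98]))
cv2.imwrite("pics/t7.png",cv2.resize(c["frame"][130:260,165:265],None,fx=4,fy=4)[:,:,::-1])
E
```

```text
16.0 [0.59956311 0.13642918 0.079518  ] [ 8.90845204  7.62616727 -4.23089426]
row [-126.53700194   55.86140708] dark gap hist [20 34 35 32 36 30 35 35 34 37 32 35 35 36 34 35 32 30 33 36 31 30 34 35
 34 33 34 32 31 33 30  5  0  0]
stop [-136.34642008 -126.37475506]
```

View pics/t7.png

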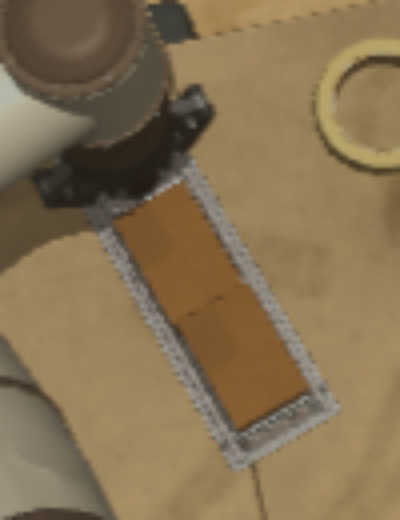

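The picture shows the row closed: the two cartons touch at (215,303) and the front one reaches the stop at (270,420). The follower has stopped moving and the force is rising. One more press will confirm it.

move_arm(series=[[0,0,0,-1.4,-0.6,0,0.1],[0,0,0,-2.8,-1.2,0,0.1],[0,0,0,-2.8,-1.2,0,0.1]])

```text
clock: 16.35
ee_pos: [0.5995, 0.1364, 0.0796]
eef_rot: [-3.073, -0.627, -0.033]
ft_force: [15.7, 9.0, -10.4]
width: 0.0237
grasp_force: 31.1
```

Snug: the force rose without any motion. I relieve the command, open, and rise clear.

move_arm(series=[[0,0,0,1.4,0.6,0,0.1],[0,0,0,3.7,1.6,0,0.15],[0,0,0,3.7,1.6,0,0.5],[0,0,0,3.7,1.6,0,0.8],[0,0,0,3.7,1.6,0,1]])

```text
clock: 16.85
ee_pos: [0.5944, 0.1326, 0.0778]
eef_rot: [3.079, 0.623, -0.002]
ft_force: [-0.7, -0.5, -0.7]
width: 0.0664
grasp_force: 0.0
```

move_arm(series=[[0,0,0,0,0,10,1],[0,0,0,0,0,40,1],[0,0,0,0,0,80,1],[0,0,0,0,40,110,1],[0,0,0,0,80,120,1]])

```text
clock: 17.35
ee_pos: [0.5967, 0.2136, 0.2039]
eef_rot: [-3.078, -0.62, -0.013]
ft_force: [0.4, -0.3, 0.6]
width: 0.0852
grasp_force: 0.0
```

move_arm(series=[[0,0,0,-20,40,0,1],[0,0,0,-40,80,0,1],[0,0,0,-60,120,0,1],[0,0,0,-80,160,0,1],[0,0,0,-80,160,0,1]])

```text
clock: 17.85
ee_pos: [0.5128, 0.3773, 0.1988]
eef_rot: [-3.076, -0.633, -0.002]
ft_force: [-0.0, 0.3, -0.1]
width: 0.0857
grasp_force: 0.0
```

```bash
python3 - <<'E'
from workcell import arm
from h import *
s=arm.get_state();print(s["clock"],s["ee_pos"],s["ft_force"])
c=arm.read_camera("top");P=world(c)
X=P[...,:2]-[.540,.109];r=X@[.9205,.3907]*1000;l=X@[-.3907,.9205]*1000;z=P[...,2]*1000
m=(abs(l)<12)&(z>95)&(z<110)&(abs(r)<130);print("grip",m.sum(),np.percentile(r[m],[2,50,98]))
m=(abs(l)<25)&(z>55)&(z<65)&(abs(r)<130);print("row",np.percentile(r[m],[.5,99.5]),np.histogram(r[m],np.arange(-130,80,6))[0])
cv2.imwrite("pics/t8.png",cv2.resize(c["frame"][130:260,165:265],None,fx=4,fy=4)[:,:,::-1])
E
```

```text
17.85 [0.51279199 0.37725585 0.19875946] [-0.00628596  0.27455616 -0.09573738]
grip 58 [56.33745232 64.8053134  75.91269202]
row [-126.64268574   55.99596184] [22 34 33 36 31 37 32 35 34 34 32 36 30 35 32 28 32 33 32 34 32 34 32 33
 31 33 32 33 35 32 29  6  0  0]
```

View pics/t8.png

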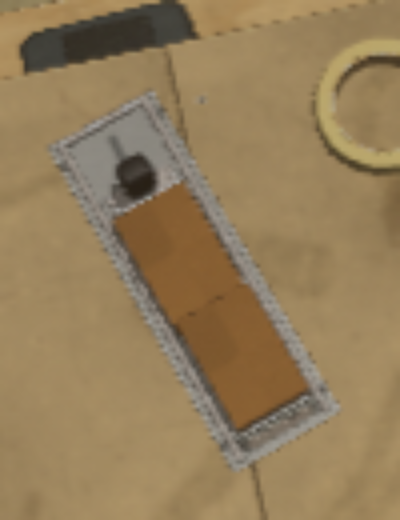

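The final picture shows both cartons flat and touching, the front one at the stop and the follower against the back one. The row stayed put after release and the robot is clear.

```bash
python3 -c "
from workcell import arm
print(arm.finish_job())"
```

```text
the job is handed in; nothing more can be done
None
```

The job is handed in at about 18 s on the robot clock: the older carton is at the front stop, the fresh one was set down flat behind it, and the follower is snug against the row; the bench items were not touched, though I took no final picture of them.

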